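Sweep the used sample pots into the counter pan

ROBOT

A 7-joint arm with a two-finger parallel gripper is mounted at the origin on a cart in front of the work surface, level with it; the furniture and walls round the work are solid. World frame = base frame: x ahead of the robot, y to its left, z up, the work surface at z = 0. Lengths are in mm, angles in rad, forces in N, time in s.
With the tool pointing down it reaches from about 400 to 875 mm from the base axis. Payload 6.5 kg.
Tool frame: the origin (TCP) lies midway between the tips of the shut fingers; the grasp point (between the pads) lies 19 mm behind it; z points along the fingers, y is the line along which they close (so a half turn about z gives the same grasp; the last joint's range is limited). The gripper opens to 85 mm and grips with 20 to 120 N. Pads are 22 mm wide; open, the fingers measure 114 mm over their backs; the gripper's body (76 mm by 85 mm) begins 54 mm behind the grasp point. The pads swing forward as they close: fully open they stand 13 mm farther back than shut.
Start: joints at [1.258, 0.536, -0.004, 1.538, 0.003, 1.067, -0.071], TCP at [158.792, -630.298, 231.29] pointing down, gripper open.
Joint ranges: [-2.7, 2.7], [-0.37, 2.16], [-1.27, 1.26], [0.24, 2.4], [-1.31, 4.45], [0.19, 1.91], [-2.76, 2.76]. Speed limits (rad/s): [2.39, 2.39, 3.14, 3.14, 3.14, 3.14, 3.14].

INTERFACE

Orientations are given as [roll, pitch, yaw] about the fixed x, y, z axes, in that order (R = Rz(yaw) Ry(pitch) Rx(roll)).
In Python, from workcell import r gives the robot as it stands.
- The arm moves only by the tool drive_effector, called as name(argument=value, ...) on one line, values as JSON. Schema: {"type":"object","properties":{"steps":{"type":"array","items":{"type":"array","items":{"type":"number"},"minItems":7,"maxItems":7},"minItems":1,"maxItems":8},"squeeze":{"type":"number"},"only":{"type":"string"},"quiet":{"type":"boolean"},"lines":{"type":"string"}},"required":["steps"],"additionalProperties":false}. steps is a list of rows, 1 to 8 of them, each of 7 numbers: the opening from 0.0 (shut) to 1.0 (fully open), then dx, dy, dz in normalised numbers (1 is 800 mm), then a rotation vector rx, ry, rz in parts of the range, where 1.0 means pi/2 rad; each row is the pose to reach, as a shift and turn from the pose commanded when the call began, along the tool's axes at that moment; what a row does not reach only later rows make up. A row lasts 1/8 s, in which the tool goes at most 62.5 mm and 0.188 rad, less where a joint would pass 70% of its speed; a pose out of reach is approached as far as the arm can. The fingers move at their own pace and stop on an object; squeeze is the grip in N (left out, the last holds). Time passes only in rows, so rows that do not move let the fingers close. The tool returns the time, the measured TCP pose, the force, the opening and the grip force at its end. only (a regular expression) keeps the lines of the reply that match it, lines (a string "A,B") keeps lines A to B, and quiet returns only ok. A shift or turn number past 1, either way, is cut back to 1. Input that does not fit is refused with a message, and nothing moves.
- r.get_state(): the state, without advancing time (a new reading comes with each control period).
- r.grab_frame(name): name is "side" or "top"; returns a dict with "color" (480x640x3 uint8, blue, green, red), "fx", "fy", "cx", "cy" (pixels), "k1" (the pictures are not rectified: a ray, as slopes to the right and down, at radius r is drawn at 1 + k1 r^2 times it, then the intrinsics apply), "rvec" (rotation vector, rad) and "tvec" (3), from world to camera coordinates, as OpenCV has them. Camera axes: x right, y down, z forward; pixel columns grow to the right and rows downward; lengths in mm; the calibration is good to about 2 mm. A picture is of the moment at which its call begins. There is no depth.
- r.job_done(): hands the job in; it is judged then, once.
The state is a dict: "time": time; "joints": joint angles; "joint_vel": joint speeds; "tau": joint torques, N m; "tcp_pos": TCP position; "orientation": TCP orientation; "contact_force": force on the tool from outside, world axes, zero at the start; "wrist_torque": the same for the moment, N m; "opening": opening from 0.0 (shut) to 1.0 (fully open); "grip_force": force on a finger pad.
Only numpy, scipy, OpenCV 4.12 (cv2) and the standard library are available. Lean on these libraries where they do the work, as an engineer would, in place of code of your own. Each camera call takes 0.05 s, during which the arm holds its last target. There are 200 camera calls.

TASK

Sweep the three used sample pots, the small ones with blue lids, across the counter into the grey sweep-up pan by pushing them gently with the closed fingers, until each is wholly inside, past the front edge of the lip. Do not pinch or lift them, and leave the full pot with the orange lid and everything else standing where it is.

Things in the scene. Friction and masses are not known exactly. Their poses are not given: they have to be found in the camera images.
- sweep_pan: grey pan fixed to the counter, 110 (x) by 220 mm (y); origin on the counter under its middle. Open mouth 212 mm wide on its -x side: a black lip ramps from 0 mm at x=-55 to the 3 mm floor at x=-30 mm. Side walls (outer faces y=+-110, 4 thick) 30 mm high, 16 beside the lip; back wall 34 mm, inner face x=+51. Fixed nearby: black box 68 mm high beyond its +y side, brochure stand behind it
- used_pot_a_mid (a point): used small round sample pot, white body with a ribbed blue lid, diameter 30 mm, 19 mm tall, 20 to 45 g, standing on the counter; slides when pushed, should not be pinched or lifted. Centre of the pot, on its axis, 9.5 mm above its underside.
- used_pot_b_mid (a point): used small round sample pot, white body with a ribbed blue lid, diameter 30 mm, 19 mm tall, 20 to 45 g, standing on the counter; slides when pushed, should not be pinched or lifted. Centre of the pot, on its axis, 9.5 mm above its underside.
- used_pot_c_mid (a point): used small round sample pot, white body with a ribbed blue lid, diameter 30 mm, 19 mm tall, 20 to 45 g, standing on the counter; slides when pushed, should not be pinched or lifted. Centre of the pot, on its axis, 9.5 mm above its underside.
- used_pot_a: the same blue-lidded used pot as used_pot_a_mid; origin at the centre of its underside
- used_pot_b: the same blue-lidded used pot as used_pot_b_mid; origin at the centre of its underside
- used_pot_c: the same blue-lidded used pot as used_pot_c_mid; origin at the centre of its underside
- full_pot: full small round sample pot, white body with a ribbed orange lid, diameter 30 mm, 19 mm tall, 20 to 45 g, standing on the counter; slides when pushed, should not be pinched or lifted. Must stay where it stands. Origin at the centre of its underside
- cream_pot: bystander: wide round cream pot, diameter 68 mm, 43 mm tall; origin under its centre
- oil_bottle: bystander: brown dropper bottle with a black top, diameter 34 mm, 102 mm tall; origin under its centre
- strip_roll: bystander: white roll standing on end, diameter 67 mm, 70 mm tall; origin under its centre
- pad_stack: bystander: white stack of cotton pads, diameter 59 mm, 41 mm tall; origin under its centre
- apple_candle: bystander: green apple-shaped candle, diameter 38 mm, 43 mm tall; origin under its centre

How it is judged:
By the outcome, as a careful person would: the job done as asked, in the order asked, and still so for the second after the job is handed in, with the robot touching nothing.
It also fails if it takes over 48 s, if anything falls off the work surface, if the arm or the gripper's body presses on something with over 40 N, if the wrist force passes 120 N, or if a joint passes its speed limit or range.

## Working session

There is one attempt and no reset: what is moved stays moved. The work goes in short steps, Python scripts to look and compute and a tool call to move; the robot and the scene stay as the last step left them, time stands still between calls to the robot, and variables do not carry over. Pictures are saved under pics/ and viewed, at most 10 in all, crops included, and the job is handed in when it is done.

```bash
ls; mkdir -p pics
```

Run:
```python
from workcell import r
import cv2,numpy as np
for n in("side","top"):
    f=r.grab_frame(n); cv2.imwrite(f"pics/{n}0.png",f["color"])
    R=cv2.Rodrigues(np.array(f["rvec"]))[0]; print(n,f["fx"],f["fy"],f["cx"],f["cy"],f["k1"],(-R.T@np.array(f["tvec"]).ravel()).round(),R.round(2).tolist())
s=r.get_state(); print(s["time"],s["tcp_pos"],s["orientation"],s["joints"])
```

```text
pics
workcell.py
side 551.5098664725061 551.5098664725061 330.29778287115363 241.8416784890444 -0.026989586741120373 [ 265. -808.  724.] [[0.97, -0.23, 0.02], [-0.14, -0.62, -0.77], [0.19, 0.75, -0.64]]
top 589.995705010425 589.995705010425 326.12791835246026 248.59901284427127 -0.11707695278418001 [ 227.  -12. 1215.] [[0.0, -1.0, -0.02], [-0.98, 0.0, -0.19], [0.19, 0.02, -0.98]]
0.1 [ 158.6366067  -629.75605856  230.4893391 ] [-3.13999875e+00  1.04105171e-04  2.46811357e-01] [ 1.25780698  0.53711872 -0.00442864  1.53875665  0.00257829  1.06732028
 -0.07123067]
```

View pics/top0.png

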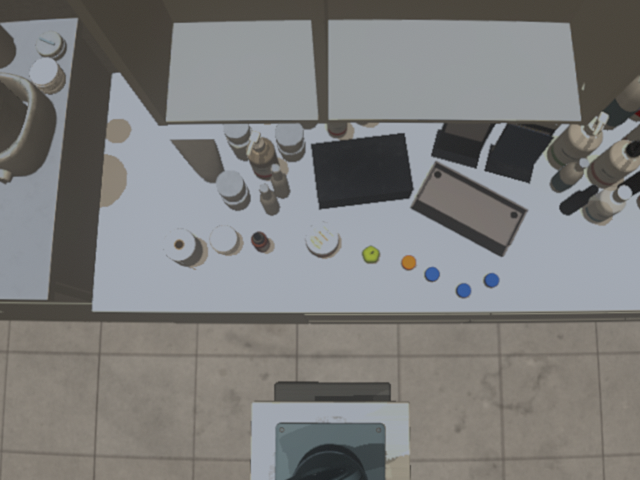

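View pics/side0.png

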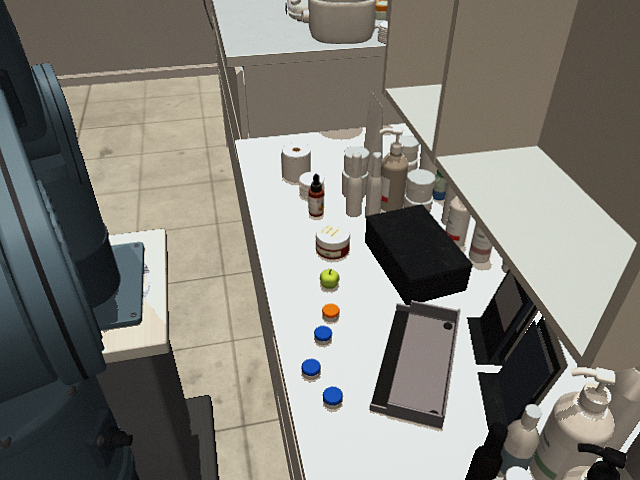

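Top view: blue lids near (432,274), (464,290), (492,280), orange (409,262), apple (371,254). The pan runs about (412,208)-(505,254) along its mouth, with its back at (435,163)-(526,210).

Create h.py:
```python
from workcell import r
import cv2,numpy as np
def ray(f,uv,z):
    K=np.array([[f["fx"],0,f["cx"]],[0,f["fy"],f["cy"]],[0,0,1]])
    p=cv2.undistortPoints(np.array(uv,float).reshape(-1,1,2),K,np.array([f["k1"],0,0,0,0.])).reshape(-1,2)
    R=cv2.Rodrigues(np.array(f["rvec"],float))[0]; t=np.array(f["tvec"],float).ravel()
    C=-R.T@t; d=np.c_[p,np.ones(len(p))]@R
    return (C+d*((z-C[2])/d[:,2])[:,None])[:,:2]
def blobs(f,lo,hi,amin=40):
    h=cv2.cvtColor(f["color"],cv2.COLOR_BGR2HSV)
    n,l,s,c=cv2.connectedComponentsWithStats(cv2.inRange(h,lo,hi))
    return [(c[i],s[i]) for i in range(1,n) if amin<s[i][4]<500]
B=((105,120,60),(125,255,255)); O=((8,150,120),(20,255,255)); G=((28,120,80),(45,255,255))
def report():
    for n in("top","side"):
        f=r.grab_frame(n)
        for k,m in(("blue",B),("orange",O),("apple",G)):
            for c,s in blobs(f,*m): print(n,k,c.round(1),s[2:],ray(f,c,17 if k!="apple" else 22).round(1))
    return
```

Run:
```python
from h import *
report()
for n,(x,y,w,h) in(("top",(400,150,140,150)),("side",(300,290,170,150))):
    f=r.grab_frame(n)
    cv2.imwrite(f"pics/{n}c.png",cv2.resize(f["color"][y:y+h,x:x+w],None,fx=4,fy=4,interpolation=cv2.INTER_CUBIC))
```

```text
top blue [431.9 273.8] [ 13  13 137] [[ 406.1 -211.3]]
top blue [491.3 279.8] [ 14  13 138] [[ 393.  -334.2]]
top blue [463.4 290. ] [ 13  13 135] [[ 372.3 -275.1]]
top orange [408.4 262.1] [ 13  13 132] [[ 430.6 -163.6]]
top apple [370.4 254.1] [ 16  15 169] [[446.6 -85. ]]
side blue [439.  195.2] [10  8 51] [[752.8 125.2]]
side blue [322.5 333.1] [ 18  15 209] [[ 407.  -212.5]]
side blue [310.6 366.8] [ 18  17 245] [[ 373.3 -276.3]]
side blue [332.2 395.3] [ 19  18 278] [[ 394.  -335.2]]
side orange [330.3 310. ] [ 17  14 174] [[ 431.9 -164.1]]
side apple [328.9 277.8] [ 19  18 249] [[447.2 -89.2]]
```

View pics/topc.png

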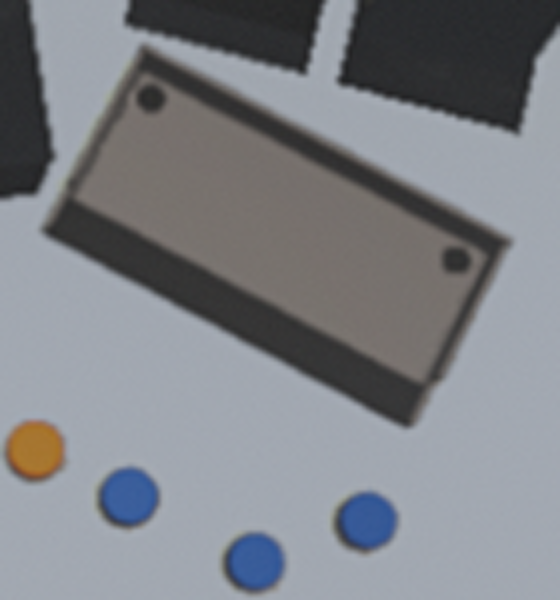

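View pics/sidec.png

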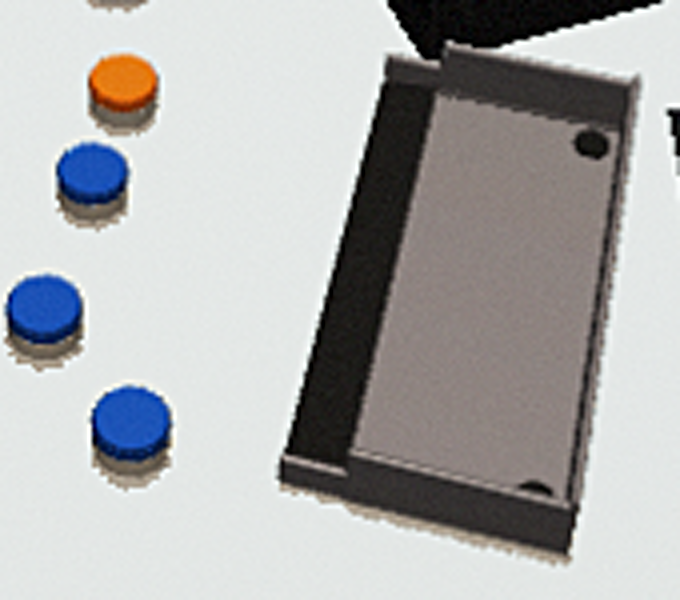

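The crops show the pan's front edge clearly. Lip corners in the top picture are about (411,208) and (502.5,256.7), and the lip/floor line runs (418.7,200) to (507.5,246). The back rim runs (436.2,161.2) to (527.5,210).

Run:
```python
from h import *
f=r.grab_frame("top")
a=ray(f,[(411.2,207.5),(502.5,256.7)],4);b=ray(f,[(418.7,200),(507.5,246)],3);c=ray(f,[(436.2,161.5),(527.5,210.2)],34)
for q in(a,b,c): d=q[0]-q[1];print(q.round(1).tolist(),np.hypot(*d).round(1),np.arctan2(-d[0],d[1]).round(3))
f=r.grab_frame("side")
o=np.array([300,290])
s=[(387/4,80/4),(283/4,484/4)]; print(ray(f,np.array(s)+o,0).round(1), ray(f,np.array([(637/4,82/4),(575/4,507/4)])+o,34).round(1))
# pan frame
th=-np.mean([np.arctan2(q[0][0]-q[1][0],q[0][1]-q[1][1]) for q in(a,b,c)])
R=np.array([[np.cos(th),-np.sin(th)],[np.sin(th),np.cos(th)]])
ctr=(a.mean(0)+c.mean(0))/2; print("th",th,"ctr",ctr)
for n,p in dict(A=(406.5,-212),B=(373,-275.7),C=(393.5,-334.7),O=(431,-164)).items(): print(n,((np.array(p)-ctr)@R).round(1))
```

```text
[[550.2, -174.2], [443.7, -363.9]] 217.6 -0.511
[[567.0, -190.8], [466.8, -376.3]] 210.8 -0.496
[[642.5, -226.1], [536.7, -414.1]] 215.8 -0.513
[[ 552.5 -174.5]
 [ 447.2 -363.7]] [[ 643.7 -228.8]
 [ 537.8 -417. ]]
th -0.5065729586448204 ctr [ 543.26204136 -294.5829498 ]
A [-159.7    5.9]
B [-158.   -66.1]
C [-111.5 -107.7]
O [-161.5   59.7]
```

Add to h.py:
```python
from scipy.spatial.transform import Rotation as Ro
TH=-0.509; CT=np.array([544,-295.]); PR=np.array([[np.cos(TH),-np.sin(TH)],[np.sin(TH),np.cos(TH)]])
def w2p(p): return (np.array(p)[...,:2]-CT)@PR
def to(x,y,z,yaw=0):
    s=r.get_state(); R=Ro.from_euler("xyz",s["orientation"]); T=Ro.from_euler("xyz",[np.pi,0,TH+yaw])
    d=np.r_[CT+PR@[x,y],z]-s["tcp_pos"]
    print("t",round(s["time"],2),"pan",w2p(s["tcp_pos"]).round(1),"z",s["tcp_pos"][2].round(1),"F",np.round(s["contact_force"],1),"-> d",R.inv().apply(d).round(1),"rv",(R.inv()*T).as_rotvec().round(3),"q",np.round(s["joints"],2))
```

```bash
python3 -c "
from h import *
to(-200,-66,60)"
```

```text
t 0.4 pan [-173.  -480.4] z 231.2 F [0.1 0.5 0.8] -> d [ 264.6 -320.   171.2] rv [-0.     0.     0.756] q [ 1.26  0.54 -0.    1.54  0.    1.07 -0.07]
```

Careful with the scale: shifts go in shares of 800 mm and turns go in shares of pi/2 rad. That gives: -320 mm / 800 = -0.4, -280 mm / 800 = -0.35, 0.756 rad / 1.5708 = 0.4813.

drive_effector(steps=[[0, 0.0413, -0.05, 0.0125, 0, 0, 0.0637], [0, 0.0825, -0.1, 0.025, 0, 0, 0.1273], [0, 0.1238, -0.15, 0.05, 0, 0, 0.191], [0, 0.165, -0.2, 0.075, 0, 0, 0.2546], [0, 0.2063, -0.25, 0.1, 0, 0, 0.3183], [0, 0.2475, -0.3, 0.125, 0, 0, 0.382], [0, 0.2888, -0.35, 0.15, 0, 0, 0.4456], [0, 0.33, -0.4, 0.1625, 0, 0, 0.4813]])

```text
time: 1.4
tcp_pos: [337.1, -253.9, 100.7]
orientation: [-3.142, 0.0, -0.512]
contact_force: [0.4, 0.0, -0.7]
opening: 0.0
grip_force: 0.0
```

```bash
python3 -c "
from h import *
to(-200,-66,8)"
```

```text
t 1.4 pan [-200.7  -65. ] z 100.7 F [ 0.4  0.  -0.7] -> d [ 0.7  1.  92.7] rv [-0.     0.    -0.003] q [ 0.5   0.38  0.04  2.22 -0.03  0.55 -1.51]
```

Converted, 92 mm / 800 = 0.115, 80 mm / 800 = 0.1.

drive_effector(steps=[[0, 0, 0.0013, 0.0375, 0, 0, 0], [0, 0, 0.0013, 0.075, 0, 0, 0], [0, 0, 0.0013, 0.1, 0, 0, 0], [0, 0, 0.0013, 0.115, 0, 0, 0], [0, 0, 0.0013, 0.115, 0, 0, 0]])

```text
time: 2.02
tcp_pos: [335.9, -256.3, 9.0]
orientation: [-3.142, 0.001, -0.509]
contact_force: [-0.1, -0.1, 0.1]
opening: -0.001
grip_force: 0.0
```

```bash
python3 -c "
from h import *
to(-200,-66,8)
report()
f=r.grab_frame('side');cv2.imwrite('pics/s1.png',cv2.resize(f['color'][270:450,260:500],None,fx=3,fy=3))"
```

```text
t 2.02 pan [-200.5  -67.6] z 9.0 F [-0.1 -0.1  0.1] -> d [ 0.5 -1.6  1. ] rv [-0.     0.001 -0.   ] q [ 0.52  0.59  0.02  2.23 -0.04  0.32 -1.49]
top blue [431.8 273.7] [ 13  13 135] [[ 406.2 -211.2]]
top orange [408.3 262. ] [ 13  13 134] [[ 430.7 -163.4]]
top apple [370.4 254. ] [ 16  15 171] [[446.7 -85. ]]
side blue [438.4 195.3] [12  9 63] [[751.4 125.4]]
side blue [322.4 333.1] [ 18  15 208] [[ 406.9 -212.6]]
side blue [310.7 367.1] [ 18  17 247] [[ 373.2 -276.9]]
side blue [332.2 395.5] [ 19  18 285] [[ 394.  -335.5]]
side orange [380.7   7.7] [11  6 56] [[1036.1 1460.9]]
side orange [330.4 310.5] [ 17  14 189] [[ 431.8 -165.3]]
side apple [328.9 278.1] [ 19  18 265] [[447. -90.]]
```

View pics/s1.png

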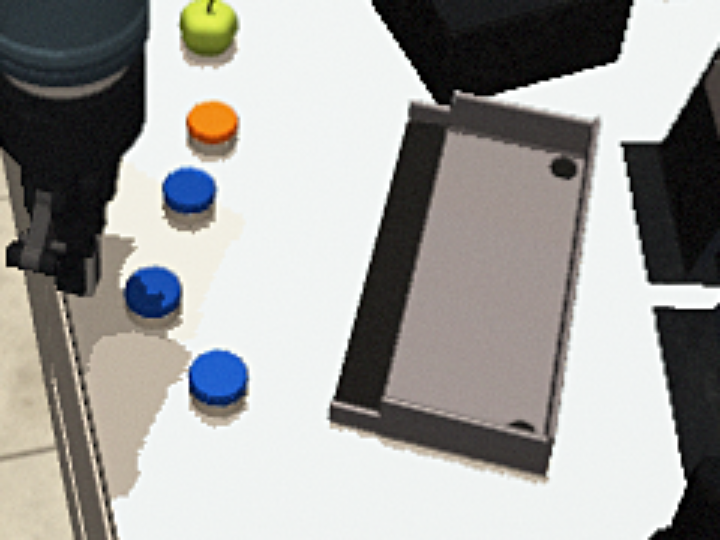

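The crop shows the shut fingers at (80,290) on the counter, squarely behind pot B at (153,292). All other things are clear. Push.

Converted, 84 mm / 800 = 0.105, 74 mm / 800 = 0.0925.

drive_effector(steps=[[0, 0.01, -0.0013, 0, 0, 0, 0], [0, 0.02, -0.0013, 0, 0, 0, 0], [0, 0.0325, -0.0013, 0, 0, 0, 0], [0, 0.0475, -0.0013, 0, 0, 0, 0], [0, 0.0625, -0.0013, 0, 0, 0, 0], [0, 0.0775, -0.0013, 0, 0, 0, 0], [0, 0.0925, -0.0013, 0, 0, 0, 0], [0, 0.105, -0.0013, 0, 0, 0, 0]])

```text
time: 3.18
tcp_pos: [410.7, -296.9, 9.2]
orientation: [3.142, -0.0, -0.509]
contact_force: [-0.8, -0.0, 0.2]
opening: -0.001
grip_force: 0.1
```

```bash
python3 -c "
from h import *
to(-6,-66,9)
f=r.grab_frame('side')
for c,s in blobs(f,*B): print(c,w2p(ray(f,c,17)).round(1))"
```

```text
t 3.17 pan [-115.5  -66.6] z 9.2 F [-0.8 -0.   0.2] -> d [109.5  -0.6   0.3] rv [ 0. -0. -0.] q [ 0.51  0.66  0.03  2.03 -0.05  0.45 -1.5 ]
[438.70967742 195.32258065] [[-23.1 468.1]]
[318.04918033 335.44262295] [[-165.5   -1.8]]
[353.01520913 377.71863118] [[-89.  -68.1]]
[332.3125     395.48958333] [[-111.1 -108.5]]
```

Converted, 106 mm / 800 = 0.1325, 96 mm / 800 = 0.12.

drive_effector(steps=[[0, 0.0125, 0, 0, 0, 0, 0], [0, 0.0275, 0, 0, 0, 0, 0], [0, 0.045, 0, 0, 0, 0, 0], [0, 0.0625, 0, 0, 0, 0, 0], [0, 0.0825, 0, 0, 0, 0, 0], [0, 0.1025, 0, 0, 0, 0, 0], [0, 0.12, 0, 0, 0, 0, 0], [0, 0.1325, 0, 0, 0, 0, 0]])

```text
time: 4.22
tcp_pos: [503.5, -348.6, 9.2]
orientation: [3.142, -0.0, -0.509]
contact_force: [0.3, 0.9, -0.4]
opening: 0.001
grip_force: 0.2
```

```bash
python3 -c "
from h import *
to(-200,6,9)
f=r.grab_frame('side')
for c,s in blobs(f,*B): print(c,s[4],w2p(ray(f,c,17)).round(1))"
```

```text
t 4.22 pan [ -9.3 -66.6] z 9.2 F [ 0.3  0.9 -0.4] -> d [-190.7  -72.5    0.2] rv [ 0. -0. -0.] q [ 0.5   0.78  0.04  1.75 -0.05  0.61 -1.51]
[322.51923077 333.10576923] 208 [[-159.8    5.2]]
[421.50359712 392.68705036] 278 [[ 17.5 -65.5]]
[332.34275618 395.48763251] 283 [[-111.1 -108.4]]
```

Converted, -191 mm / 800 = -0.2388, -170 mm / 800 = -0.2125.

drive_effector(steps=[[0, -0.0188, 0, 0, 0, 0, 0], [0, -0.0313, 0, -0.0625, 0, 0, 0], [0, -0.0875, -0.025, -0.1, 0, 0, 0], [0, -0.15, -0.0563, -0.1, 0, 0, 0], [0, -0.2125, -0.085, -0.1, 0, 0, 0], [0, -0.2388, -0.09, -0.0875, 0, 0, 0], [0, -0.2388, -0.09, -0.0375, 0, 0, 0], [0, -0.2388, -0.09, 0, 0, 0, 0]])

```text
time: 5.28
tcp_pos: [370.9, -191.9, 8.6]
orientation: [-3.141, -0.001, -0.509]
contact_force: [0.5, 0.6, -0.2]
opening: 0.001
grip_force: 0.0
```

```bash
python3 -c "
from h import *
to(-6,6,9)
f=r.grab_frame('top')
for c,s in blobs(f,*B): print(c,s[4],w2p(ray(f,c,17)).round(1))"
```

```text
t 5.28 pan [-201.4    5.6] z 8.6 F [ 0.5  0.6 -0.2] -> d [195.4  -0.3  -0.3] rv [-0.    -0.001  0.   ] q [ 0.35  0.59  0.02  2.25 -0.04  0.31 -1.67]
[501.5034965  216.71328671] 143 [[ 18.1 -67.7]]
```

Converted, 84 mm / 800 = 0.105, 74 mm / 800 = 0.0925.

drive_effector(steps=[[0, 0.01, 0, 0, 0, 0, 0], [0, 0.02, 0, 0, 0, 0, 0], [0, 0.0325, 0, 0, 0, 0, 0], [0, 0.0475, 0, 0, 0, 0, 0], [0, 0.0625, 0, 0, 0, 0, 0], [0, 0.0775, 0, 0, 0, 0, 0], [0, 0.0925, 0, 0, 0, 0, 0], [0, 0.105, 0, 0, 0, 0, 0]])

```text
time: 6.32
tcp_pos: [444.9, -233.5, 9.2]
orientation: [3.142, -0.0, -0.509]
contact_force: [0.4, -0.1, 1.1]
opening: 0.002
grip_force: 0.1
```

drive_effector(steps=[[0, 0.0125, 0, 0, 0, 0, 0], [0, 0.0275, 0, 0, 0, 0, 0], [0, 0.045, 0, 0, 0, 0, 0], [0, 0.0625, 0, 0, 0, 0, 0], [0, 0.0825, 0, 0, 0, 0, 0], [0, 0.1025, 0, 0, 0, 0, 0], [0, 0.12, 0, 0, 0, 0, 0], [0, 0.1325, 0, 0, 0, 0, 0]])

```text
time: 7.32
tcp_pos: [537.7, -285.3, 9.2]
orientation: [3.142, -0.0, -0.509]
contact_force: [0.6, 0.0, 0.1]
opening: -0.0
grip_force: 0.2
```

```bash
python3 -c "
from h import *
to(-111,-160,9)
for n in('side','top'):
  f=r.grab_frame(n)
  for c,s in blobs(f,*B)+blobs(f,*O): print(c,s[4],w2p(ray(f,c,17)).round(1))"
```

```text
t 7.33 pan [-10.3   5.4] z 9.2 F [0.6 0.  0.1] -> d [-100.7  165.4    0.2] rv [ 0. -0. -0.] q [ 0.39  0.77  0.04  1.76 -0.04  0.61 -1.63]
[427.31380753 356.59414226] 239 [[16.3  5.8]]
[422.06802721 392.79591837] 294 [[ 18.4 -65.5]]
[332.23157895 395.53333333] 285 [[-111.2 -108.6]]
[330.22043011 310.33333333] 186 [[-161.5   58.9]]
[408.32352941 262.03676471] 136 [[-163.1   59.7]]
```

Converted, 165 mm / 800 = 0.2063, 130 mm / 800 = 0.1625.

drive_effector(steps=[[0, -0.0188, 0, 0, 0, 0, 0], [0, -0.0313, 0, -0.0625, 0, 0, 0], [0, -0.0625, 0.0438, -0.1, 0, 0, 0], [0, -0.0938, 0.1, -0.1, 0, 0, 0], [0, -0.1188, 0.1625, -0.1, 0, 0, 0], [0, -0.1263, 0.2063, -0.0938, 0, 0, 0], [0, -0.1263, 0.2063, -0.0375, 0, 0, 0], [0, -0.1263, 0.2063, 0, 0, 0, 0]])

```text
time: 8.43
tcp_pos: [367.0, -379.5, 8.1]
orientation: [-3.141, 0.001, -0.51]
contact_force: [-0.0, 1.0, 0.3]
opening: -0.001
grip_force: 0.0
```

```bash
python3 -c "
from h import *
to(-111,-160,9)
for n in('side','top'):
  f=r.grab_frame(n)
  if n=='side': cv2.imwrite('pics/s2.png',cv2.resize(f['color'][270:450,260:500],None,fx=3,fy=3))
  for c,s in blobs(f,*B): print(c,s[4],w2p(ray(f,c,17)).round(1))"
```

```text
t 8.43 pan [-113.4 -160. ] z 8.1 F [-0.   1.   0.3] -> d [ 2.4 -0.  -0.9] rv [-0.     0.001 -0.001] q [ 0.69  0.69  0.03  1.97 -0.04  0.48 -1.33]
[438.52307692 195.63076923] 65 [[-23.4 466.8]]
[427.948 356.78 ] 250 [[17.3  5.7]]
[422.08275862 392.90344828] 290 [[ 18.4 -65.7]]
[338.046875 398.265625] 64 [[-101.5 -110.7]]
[471.17391304 200.97826087] 138 [[17.3  3.9]]
[501.53521127 216.67605634] 142 [[ 18.2 -67.8]]
[490.44545455 279.73636364] 110 [[-113.4 -106.1]]
```

View pics/s2.png

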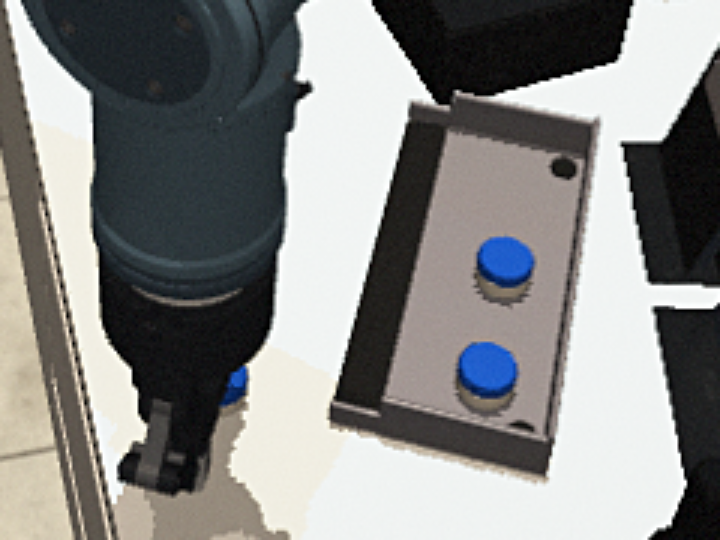

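Pots A at (505,262) and B at (487,370) stand inside the pan. Pot C is partly hidden at (235,385), with the fingers on its -y side.

Converted, -82 mm / 800 = -0.1025, -74 mm / 800 = -0.0925.

drive_effector(steps=[[0, 0.0025, -0.01, 0, 0, 0, 0], [0, 0.0025, -0.02, 0, 0, 0, 0], [0, 0.0025, -0.0325, 0, 0, 0, 0], [0, 0.0025, -0.0475, 0, 0, 0, 0], [0, 0.0025, -0.0625, 0, 0, 0, 0], [0, 0.0025, -0.0775, 0, 0, 0, 0], [0, 0.0025, -0.0925, 0, 0, 0, 0], [0, 0.0025, -0.1025, 0, 0, 0, 0]])

```text
time: 9.52
tcp_pos: [410.4, -308.6, 9.5]
orientation: [3.141, -0.001, -0.509]
contact_force: [-1.5, -2.4, 6.5]
opening: -0.002
grip_force: 2.6
```

```bash
python3 -c "
from h import *
to(-155,-35,9)
for n in('side','top'):
  f=r.grab_frame(n)
  for c,s in blobs(f,*B): print(c,s[4],w2p(ray(f,c,17)).round(1))"
```

```text
t 9.53 pan [-110.  -77.] z 9.5 F [-1.5 -2.4  6.5] -> d [-45.  -42.    0.5] rv [ 0.    -0.001  0.   ] q [ 0.52  0.67  0.04  2.01 -0.06  0.46 -1.47]
[438.55072464 195.44927536] 69 [[-23.4 467.5]]
[427.948 356.78 ] 250 [[17.3  5.7]]
[422.07638889 392.89930556] 288 [[ 18.4 -65.7]]
[471.14388489 201.01438849] 139 [[17.2  3.9]]
[500.62608696 215.80869565] 115 [[ 19.  -65.2]]
[465.38709677 268.5       ] 62 [[-117.8  -49.9]]
```

There's an upward force of 6.5 N, so the finger back may be pressing on the lid. I'll back off and look.

Converted, 130 mm / 800 = 0.1625, -120 mm / 800 = -0.15.

drive_effector(steps=[[0, 0, 0.0125, 0, 0, 0, 0], [0, 0, 0.0375, 0, 0, 0, 0], [0, 0, 0.0563, -0.05, 0, 0, 0], [0, 0, 0.1, -0.1125, 0, 0, 0], [0, 0, 0.1625, -0.15, 0, 0, 0], [0, 0, 0.1625, -0.15, 0, 0, 0]])

```text
time: 10.38
tcp_pos: [343.9, -428.0, 131.7]
orientation: [3.138, -0.004, -0.517]
contact_force: [0.3, 0.2, 0.4]
opening: 0.004
grip_force: 0.0
```

```bash
python3 -c "
from h import *
to(-155,-35,9)
for n in('side','top'):
  f=r.grab_frame(n)
  if n=='side': cv2.imwrite('pics/s3.png',cv2.resize(f['color'][270:450,260:500],None,fx=3,fy=3))
  for c,s in blobs(f,*B): print(c,s[2:],w2p(ray(f,c,17)).round(1))"
```

```text
t 10.38 pan [-109.9 -213.7] z 131.7 F [0.3 0.2 0.4] -> d [ -47.  -178.8  121.8] rv [ 0.004 -0.004 -0.008] q [ 0.76  0.5   0.06  1.89 -0.04  0.75 -1.24]
[438.265625 195.28125 ] [12  9 64] [[-24.1 468. ]]
[427.948 356.78 ] [ 19  17 250] [[17.3  5.7]]
[342.42975207 366.45041322] [ 18  17 242] [[-110.2  -51.9]]
[422.09688581 392.87543253] [ 19  19 289] [[ 18.5 -65.6]]
[471.17391304 200.97826087] [ 13  13 138] [[17.3  3.9]]
[501.51048951 216.62237762] [ 14  14 143] [[ 18.3 -67.7]]
[467.07194245 266.14388489] [ 13  13 139] [[-111.7  -50.7]]
```

View pics/s3.png

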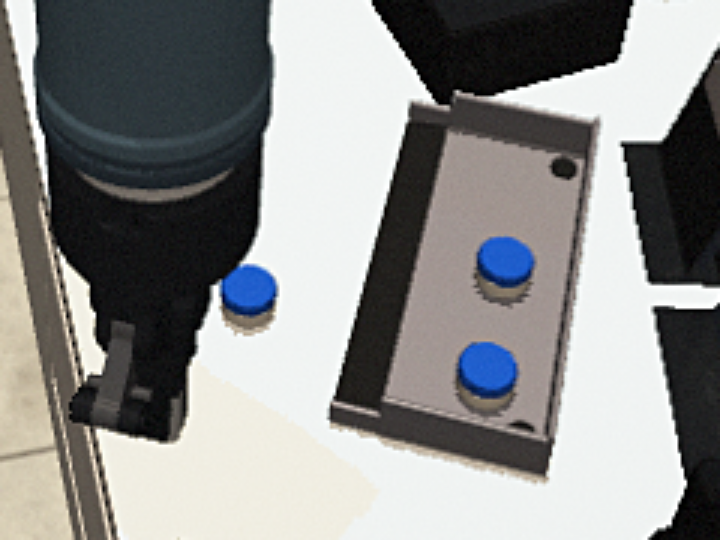

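Pot C stands upright at (248,292), about pan (-111,-51). I'll push it in with a slight turn, aimed between A and B.

Converted, -155 mm / 800 = -0.1938, -130 mm / 800 = -0.1625, -0.178 rad / 1.5708 = -0.1133.

```bash
python3 -c "
from h import *
to(-154,-58.6,9,.17)"
```

```text
t 10.47 pan [-111.  -207.9] z 129.0 F [ 0.4  0.5 -0.3] -> d [ -43.2 -149.2  120.1] rv [-0.001  0.001 -0.172] q [ 0.76  0.5   0.05  1.9  -0.04  0.75 -1.24]
```

drive_effector(steps=[[0, -0.025, -0.05, 0, 0, 0, -0.0318], [0, -0.055, -0.1, 0, 0, 0, -0.0637], [0, -0.055, -0.1625, 0, 0, 0, -0.1133], [0, -0.055, -0.1938, 0.05, 0, 0, -0.1133], [0, -0.055, -0.1938, 0.1, 0, 0, -0.1133], [0, -0.055, -0.1938, 0.1375, 0, 0, -0.1133], [0, -0.055, -0.1938, 0.1525, 0, 0, -0.1133], [0, -0.055, -0.1938, 0.1525, 0, 0, -0.1133]])

```text
time: 11.48
tcp_pos: [383.1, -264.6, 6.6]
orientation: [-3.141, 0.002, -0.33]
contact_force: [-0.7, -0.4, 0.5]
opening: 0.0
grip_force: 0.0
```

```bash
python3 -c "
from h import *
to(-154,-58.6,9,.17)"
```

```text
t 11.47 pan [-155.3  -51.9] z 6.6 F [-0.7 -0.4  0.5] -> d [ 0.1  6.9 -2.4] rv [-0.001  0.002  0.009] q [ 0.52  0.63 -0.02  2.13  0.02  0.39 -1.41]
```

Converted, 68 mm / 800 = 0.085, 60 mm / 800 = 0.075, 0.009 rad / 1.5708 = 0.0057.

drive_effector(steps=[[0, 0, 0.0088, -0.0038, 0, 0, 0.0057], [0, 0.01, 0.0088, -0.0038, 0, 0, 0.0057], [0, 0.02, 0.0088, -0.0038, 0, 0, 0.0057], [0, 0.0325, 0.0088, -0.0038, 0, 0, 0.0057], [0, 0.0475, 0.0088, -0.0038, 0, 0, 0.0057], [0, 0.0625, 0.0088, -0.0038, 0, 0, 0.0057], [0, 0.075, 0.0088, -0.0038, 0, 0, 0.0057], [0, 0.085, 0.0088, -0.0038, 0, 0, 0.0057]])

```text
time: 12.48
tcp_pos: [446.3, -294.6, 10.2]
orientation: [3.142, -0.0, -0.34]
contact_force: [-0.8, 0.9, 0.1]
opening: 0.003
grip_force: 0.1
```

```bash
python3 -c "
from h import *
to(-154,-58.6,9,.17)
for n in('side','top'):
  f=r.grab_frame(n)
  for c,s in blobs(f,*B): print(s[2:],w2p(ray(f,c,17)).round(1))"
```

```text
t 12.47 pan [-85.5 -47.2] z 10.2 F [-0.8  0.9  0.1] -> d [-69.4  -0.3   1.2] rv [ 0.    -0.    -0.001] q [ 0.51  0.69 -0.01  1.96  0.01  0.5  -1.42]
[12  9 69] [[-23.2 467.7]]
[ 19  17 250] [[17.3  5.7]]
[ 19  17 243] [[-59.3 -40.1]]
[ 19  19 290] [[ 18.4 -65.6]]
[ 13  13 139] [[17.2  3.9]]
```

Converted, 54 mm / 800 = 0.0675, 47 mm / 800 = 0.0588.

drive_effector(steps=[[0, 0.01, 0, 0, 0, 0, 0], [0, 0.0225, 0, 0, 0, 0, 0], [0, 0.035, 0, 0, 0, 0, 0], [0, 0.0475, 0, 0, 0, 0, 0], [0, 0.0588, 0, 0, 0, 0, 0], [0, 0.0675, 0, 0, 0, 0, 0], [0, 0.0675, 0, 0, 0, 0, 0]])

```text
time: 13.45
tcp_pos: [497.1, -312.5, 10.3]
orientation: [-3.142, -0.001, -0.34]
contact_force: [0.9, 0.7, -0.6]
opening: -0.001
grip_force: 0.0
```

drive_effector(steps=[[0, -0.025, 0, 0, 0, 0, 0], [0, -0.0438, 0, -0.05, 0, 0, 0], [0, -0.075, 0, -0.1125, 0, 0, 0], [0, -0.1125, 0, -0.1625, 0, 0, 0], [0, -0.15, 0, -0.2, 0, 0, 0], [0, -0.15, 0, -0.2, 0, 0, 0]])

```text
time: 14.2
tcp_pos: [382.3, -272.7, 172.1]
orientation: [3.141, -0.002, -0.342]
contact_force: [-0.2, 0.9, -0.4]
opening: 0.0
grip_force: 0.0
```

```bash
python3 -c "
from h import *
for n in('side','top'):
  f=r.grab_frame(n)
  if n=='side': cv2.imwrite('pics/s4.png',cv2.resize(f['color'][250:450,260:500],None,fx=3,fy=3))
  for k in(B,O,G):
    for c,s in blobs(f,*k): print(s[2:],c.round(1),w2p(ray(f,c,17)).round(1))"
```

```text
[12  9 65] [438.5 195.3] [[-23.6 468.1]]
[ 19  17 250] [427.9 356.8] [[17.3  5.7]]
[ 19  18 268] [409.9 370.3] [[ -6.4 -29.2]]
[ 19  19 288] [422.1 392.9] [[ 18.5 -65.6]]
[11  6 56] [380.5   7.8] [[-426.5 1772.1]]
[ 17  14 186] [330.3 310.4] [[-161.4   58.7]]
[ 14  19 208] [330.8 278.1] [[-182.7  137.8]]
[ 13  13 139] [471.1 201. ] [[17.2  3.9]]
[ 13  14 129] [500.8 216.6] [[ 17.7 -66.4]]
[ 13  14 142] [481.  218.3] [[ -6.2 -31. ]]
[ 13  13 133] [408.4 262.1] [[-163.1   59.6]]
[ 16  15 170] [370.4 254. ] [[-186.4  136.1]]
```

View pics/s4.png

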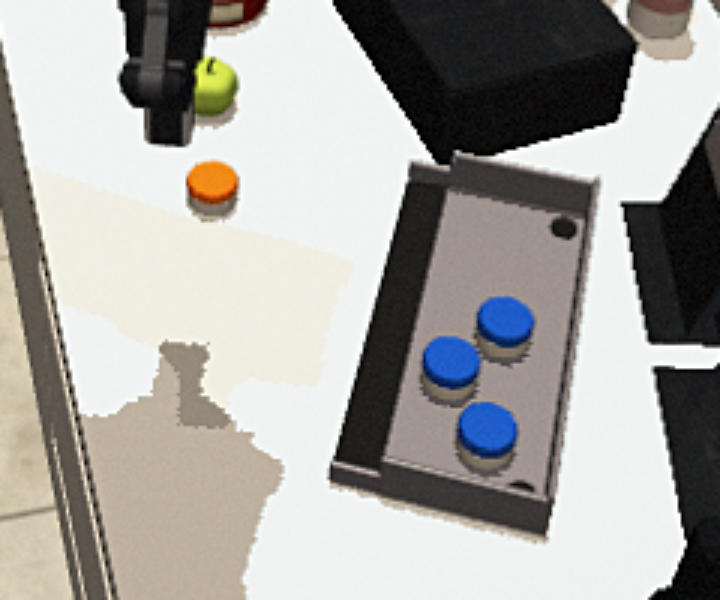

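All three blue pots stand on the pan floor, at (505,320), (451,362) and (487,432). The orange pot and the apple have not moved, and the arm is clear.

```bash
python3 -c "
from workcell import r
print(r.job_done())"
```

```text
the job is handed in; nothing more can be done
None
```

All three blue-lidded pots are upright and wholly inside the pan, the orange-lidded pot and the apple candle measured unmoved, the arm kept clear of everything else, and I handed the job in at about 14 s.

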